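# Seat a kiln pyrometer lens barrel in the sprung V-block and hold it pressed

## Task

Slide the red-gripped size slide of the gauging fixture all the way to its end stop, away from the V, to make room for the long lens barrel. Then take the black kiln-pyrometer lens barrel off its wooden saddle, lay it gently along the V-block and press it straight down on both sides of the V until the sprung cradle has gone down about one centimetre. Finish while holding it there: keep the barrel in the gripper and keep pressing, and leave the jar, the wooden stamp and the slip trailer standing where they are.

Things in the scene. Friction and masses are not known exactly. Their poses are not given: they have to be found in the camera images.
- barrel_center (a point): Centre of the black lens barrel: a rigid cylinder 40 mm in diameter, 120 mm long, about 0.22 kg, with two thin brass bands and a greenish lens in each end (both ends alike). Its own y axis runs along the cylinder (either way round is fine); it may be rolled about that axis. At the start it lies level on the wooden saddle, its centre 30 mm above the table.
- saddle: Fixed wooden saddle under the barrel at the start, 75 x 100 mm, 28 mm high; origin at its underside centre, y along the barrel. Low side lugs stand at its two ends (34 to 50 mm from the middle); between them only a 30 mm wide, 10 mm high strip lies under the barrel, so fingers can reach down on both sides of the barrel's middle.
- fixture: Grey base plate of the fixture, fixed to the table, 128 x 200 x 12 mm. Origin on the table below the middle of the V; y runs along the V, x across it towards the rail of the size slide (at x = +72 mm). A fixed rubber-faced end plate, 86 mm high, closes the V at y = -68 mm. Crumpled paper lies between saddle and fixture, a tall clay bag behind it (x over 0.65 m): cross high and near the robot.
- cradle_axis (a point): Where the barrel's centre must lie when seated: on the line of the seated barrel's axis, middle of the V's length. Moves down with the cradle; 73 mm above the table while the cradle is up. y along the V, x across it, z up. For 30 mm either side of the middle the V is cut away as a gap for the fingers: nothing within 30 mm below this point, base plate top 61 mm below.
- cradle (a joint): How far the sprung cradle with the V has been pressed down, m: 0 up (at rest), 0.016 at its lower stop. The spring needs about 5 N to start moving and about 8 N more per cm (roughly 13 N at 1 cm). The barrel's weight alone does not move it.
- size_slide (a joint): Size slide along its rail, m: 0 short end, 0.060 at the end stop for the long barrel. Starts between 0 and 0.02, its steel stop blade across the V so that the barrel cannot go in; at 0.060 the blade's inner face is 72 mm from the middle of the V, and the barrel (60 mm each way) fits between it and the end plate. About 2 N friction; stays where it is left.
- slide_grip (a point): Middle of the red upright grip fin on the size slide: 12 mm thick along the fixture's x, 26 mm long along y, rising from 86 to 122 mm above the table; the point is 106 mm up. A steel arm with the stop blade (top at 86 mm) reaches from under it in -x over the V. It slides along the fixture's +y towards the end stop.
- jar: Green glaze test jar, 49 mm across, 64 mm high, standing loose; origin at its underside centre. Bystander.
- stamp: Small turned wooden stamp, 26 mm across, 60 mm high, standing loose; origin at its underside centre. Bystander.
- trailer: Red slip trailer bulb with white nozzle, 54 mm across, 100 mm high, standing loose; origin at its underside centre. Bystander.
- barrel: The same barrel as a whole; origin at its centre, y along the cylinder.
- v_near (a point): Middle of the contact line on the V's sloping face on the fixture's -x side. The 90 degree steel V opens upward and consists of two blocks, each 22 mm long, centred 41 mm either side of the middle. Its upper edges lie 3 mm below the seated barrel's centre line and about 50 mm apart: a wide lead-in.
- v_far (a point): Middle of the contact line on the V's other sloping face, on the fixture's +x side, next to the slide's rail (28 mm from the first contact line). The cradle floats 5 mm either way across the V (along x) on a light centring spring of 0.15 N per mm, so that it centres itself under a barrel gripped a little off its middle.
Mind the look-alikes: they are no part of the job. There is more than one size of the barrel; the job needs the larger.

How it is judged:
By the outcome, as a careful person would: the job done as asked, in the order asked, and still so for the second after the job is handed in, while the arm keeps its last pose, push and grip.
It also fails if it takes over 64 s, if anything falls off the work surface, if the arm or the gripper's body presses on something with over 40 N, if the wrist force passes 120 N, or if a joint passes its speed limit or range.

## Robot

A 6-joint arm with a two-finger parallel gripper is mounted at the origin on a cart in front of the work surface, level with it; the furniture and walls round the work are solid. World frame = base frame: x ahead of the robot, y to its left, z up, the work surface at z = 0. Lengths are in m, angles in rad, forces in N, time in s.
With the tool pointing down it reaches from about 0.4 to 0.825 m from the base axis. Payload 7 kg.
Tool frame: the origin (TCP) lies at the very end of the fingers, on their centre line; the grasp point (between the pads) lies 19 mm behind it (arm.grip_point_offset is the distance from the TCP to the grasp point, in m); z points along the fingers, y is the line along which they close (so a half turn about z gives the same grasp; the last joint's range is limited). The gripper opens to 88 mm and grips with 3 to 60 N. Pads are 19 mm wide; open, the fingers measure 130 mm over their backs; the gripper's body (78 mm by 193 mm) begins 47 mm behind the grasp point.
Start: joints at [1.522, 0.359, 0.012, 0, -1.224, -0.288], TCP at [0.223, 0.637, 0.227] pointing down, gripper open.
Joint ranges: [-3.07, 3.07], [-1.43, 2.12], [-1.02, 1.25], [-3.03, 1.67], [-3.05, -0], [-3.03, 3.03]. Speed limits (rad/s): [2.39, 2.39, 3.01, 3.14, 3.14, 3.14].

## Interface

Orientations are given as [roll, pitch, yaw] about the fixed x, y, z axes, in that order (R = Rz(yaw) Ry(pitch) Rx(roll)).
In Python, from station import arm, cams gives the robot as it stands.
- The arm moves only by the shell command python3 -m handwheel 'ROWS' [FORCE]. ROWS is JSON, a list that holds one entry, the list of rows, each a list of 7 numbers: the shift along the tool's x, y, z normalised to -1 to 1, where 1 is 0.08 m, then the turn, a rotation vector about the tool's x, y, z normalised to -1 to 1, where 1 is 0.5 rad, then the closure in counts, from 0 (fully open) to 255 (shut). In form: [[[x, y, z, wx, wy, wz, hand], ...]]. A call has 1 to 5 rows; each row is the pose to reach, as a shift and turn from the pose commanded when the call began, along the tool's axes at that moment; what a row does not reach only later rows make up. A row lasts 1/8 s, in which the tool goes at most 62.5 mm and 10.7 degrees, less where a joint would pass 70% of its speed; a pose out of reach is approached as far as the arm can. A call with a number of a shift or a turn outside -1 to 1 is refused whole. A call with a gripper value outside its range is refused whole. The fingers move at their own pace and stop on an object; FORCE is the grip in N (left out, the last holds). Time passes only in rows, so rows that repeat a pose let the fingers close. It gives the time, the measured TCP pose, the force, the opening and the grip force at its end, in the units of the state.
- arm.get_state(): the state, without advancing time (a new reading comes with each control period).
- cams.grab_frame(name): name is "scene" or "side" or "wrist"; returns the picture (480x640x3 uint8, blue, green, red); there is no depth.
- cams.camera_info(name): a dict with "camera_matrix" (3x3 intrinsics, pixels), "dist_coeffs" ([k1, k2, p1, p2, k3] as OpenCV has them; the pictures are not rectified), "R" (3x3) and "t" (3): a world point X has camera coordinates R X + t; the wrist camera has in their place "hand_eye" (4x4, takes a point from camera to tool coordinates, whose origin is the TCP and whose axes are the flange's). Camera axes: x right, y down, z forward; pixel columns grow to the right and rows downward; lengths in m; the calibration is good to about 2 mm. A picture is of the moment at which its call begins: read the wrist's pose just before it. camera_info takes no time and is no camera call.
- arm.job_done(): hands the job in; it is judged then, once.
The state is a dict: "t": time; "q": joint angles; "qd": joint speeds; "joint_efforts": joint torques, N m; "eef_pos": TCP position; "ee_rot": TCP orientation; "force": force on the tool from outside, world axes, zero at the start; "moment": the same for the moment, N m; "width": finger opening in m; "gripper_force": force on a finger pad.
Only numpy, scipy, OpenCV 4.12 (cv2) and the standard library are available. Lean on these libraries where they do the work, as an engineer would, in place of code of your own. Each camera call takes 0.05 s, during which the arm holds its last target. There are 200 camera calls.

## Working session

There is one attempt and no reset: what is moved stays moved. The work goes in short steps, Python scripts to look and compute and a shell command to move; the robot and the scene stay as the last step left them, time stands still between calls to the robot, and variables do not carry over. Pictures are saved under pics/ and viewed, at most 10 in all, crops included, and the job is handed in when it is done.

```bash
mkdir -p pics; ls; python3 - <<'E'
from station import arm,cams
import cv2,numpy as np
for n in ("scene","side"):
    cv2.imwrite(f"pics/{n}0.png",cams.grab_frame(n))
    c=cams.camera_info(n);print(n,np.round(c["camera_matrix"],1).tolist(),c["dist_coeffs"],np.round(-np.array(c["R"]).T@c["t"],3))
s=arm.get_state();print(s)
E
```

```text
pics
scene [[622.3, 0.0, 322.9], [0.0, 622.3, 240.9], [0.0, 0.0, 1.0]] [-0.22032757  0.          0.          0.          0.        ] [-0.609 -1.123  1.2  ]
side [[437.9, 0.0, 320.5], [0.0, 437.9, 233.6], [0.0, 0.0, 1.0]] [-0.0881532  0.         0.         0.         0.       ] [0.343 1.034 0.762]
{'t': 0.1, 'q': array([ 1.52208907e+00,  3.59280588e-01,  1.11822445e-02, -2.76634525e-04,
       -1.22409475e+00, -2.88111303e-01]), 'qd': array([-0.00241057, -0.00160324,  0.00191348,  0.00119584,  0.00161225,
        0.00191277]), 'joint_efforts': array([-1.30399680e-03, -5.84166312e+01,  2.93749040e+01,  7.01554477e+00,
        1.01232881e-02, -4.22094922e-05]), 'eef_pos': array([0.22296431, 0.63667102, 0.22575837]), 'ee_rot': array([ 3.14017955e+00, -1.47559967e-04, -3.36912641e-01]), 'force': array([ 0.25733638, -0.40219404,  0.6050256 ]), 'moment': array([ 0.0152174 ,  0.0431615 , -0.00758242]), 'gripper_force': 0.0, 'width': 0.08733286811117574}
```

View pics/scene0.png

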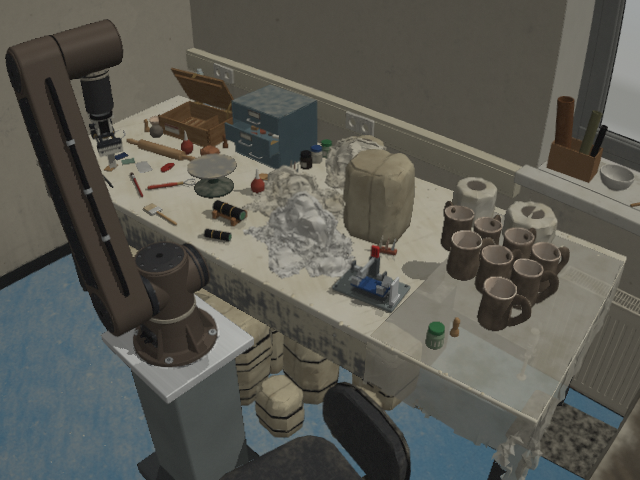

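View pics/side0.png

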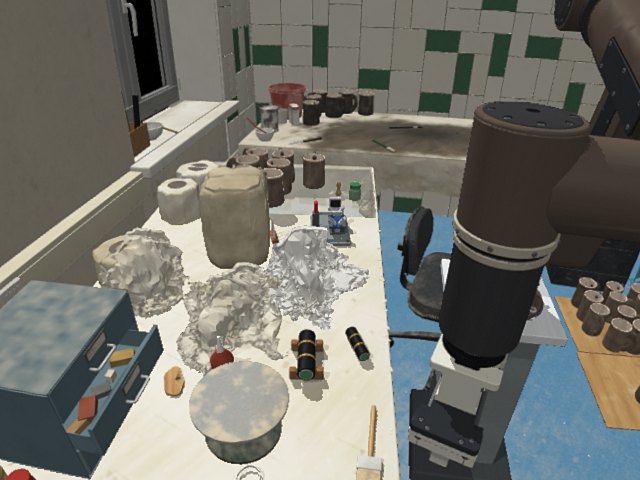

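Scene: the large barrel on its saddle is at (229,210). The look-alike is the small barrel at (217,236), lying on the bare table. The fixture is at (372,285) with its red fin at about (375,252), and another red object lies at (385,250). The jar is at (435,335), the stamp at (455,327) and the trailer probably at (258,185). I choose the barrel at (229,210) because it is the larger one and sits on the wooden saddle. Next I check it in close crops.

```bash
cat > h.py <<'E'
import cv2,numpy as np
from station import arm,cams
from scipy.spatial.transform import Rotation as Ro
def cam(n,pose=None):
    c=cams.camera_info(n);K=np.array(c["camera_matrix"]);d=np.array(c["dist_coeffs"])
    if n!="wrist": return K,d,np.array(c["R"]),np.array(c["t"])
    s=pose or arm.get_state();T=np.eye(4);T[:3,:3]=Ro.from_euler("xyz",s["ee_rot"]).as_matrix();T[:3,3]=s["eef_pos"]
    M=np.linalg.inv(T@np.array(c["hand_eye"]));return K,d,M[:3,:3],M[:3,3]
def ray(C,u,v):
    K,d,R,t=C;p=cv2.undistortPoints(np.array([[[u,v]]],float),K,d)[0,0]
    return -R.T@t,R.T@np.array([p[0],p[1],1])
def onz(C,u,v,z):
    o,r=ray(C,u,v);return o+r*(z-o[2])/r[2]
def proj(C,X):
    K,d,R,t=C;return cv2.projectPoints(np.array(X,float).reshape(-1,1,3),cv2.Rodrigues(R)[0],t,K,d)[0][:,0]
def tri(obs):
    A=np.zeros((3,3));b=np.zeros(3)
    for C,u,v in obs:
        o,r=ray(C,u,v);r/=np.linalg.norm(r);P=np.eye(3)-np.outer(r,r);A+=P;b+=P@o
    return np.linalg.solve(A,b)
E
python3 - <<'E'
import cv2,numpy as np
a=cv2.imread("pics/scene0.png");b=cv2.imread("pics/side0.png")
f=lambda im,x,y,w,h,k:cv2.resize(im[y:y+h,x:x+w],None,fx=k,fy=k,interpolation=cv2.INTER_CUBIC)
top=np.hstack([f(a,190,190,80,60,5),f(a,330,235,80,60,5)])
bot=np.hstack([f(b,280,320,100,75,4),f(b,290,170,100,75,4)])
cv2.imwrite("pics/c0.png",np.vstack([top,bot]))
E
```

```text
(no output)
```

View pics/c0.png

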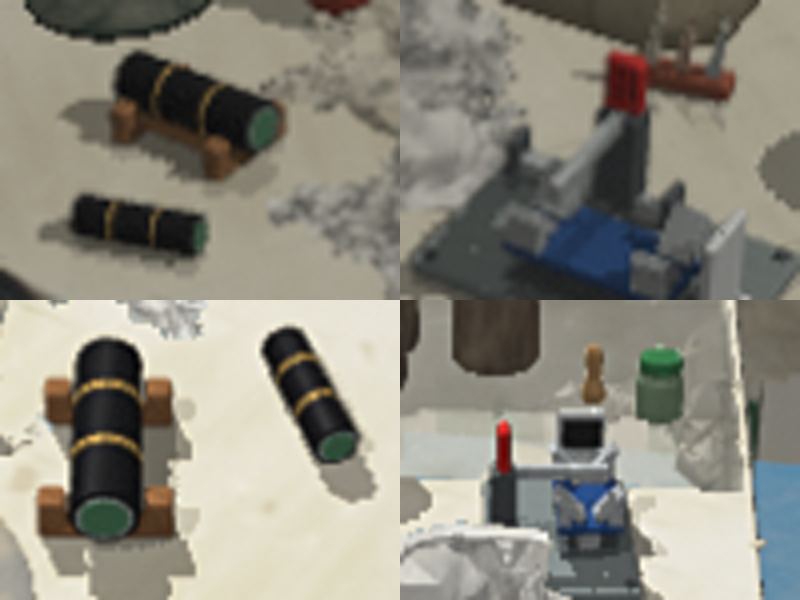

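The large black barrel with two bands is confirmed on its saddle. The scene crop shows its -y cap at (242.8,215.6) and the side crop its +y cap at (305.8,374.3). The red fin is at scene (375.4,251.4) and side (316,206.7). The red thing behind it is a lying rack of tools.

```bash
python3 - <<'E'
from h import *
S=cam("scene");D=cam("side")
a=onz(S,242.8,215.6,.03);b=onz(D,305.75,374.25,.03);print("barrel",a,b,(a+b)/2,np.linalg.norm(a-b),np.degrees(np.arctan2(*(b-a)[1::-1])))
print("fin",tri([(S,375.4,251.4),(D,316,206.7)]),onz(S,375.4,251.4,.106),onz(D,316,206.7,.106))
for p in [(332,289),(388,308),(410,288)]:print("plate",onz(S,*p,.012))
for n,p in dict(jar=(434,347),stamp=(455,335),bulb=(258,190)).items():print(n,onz(S,*p,0))
print(cams.camera_info("wrist")["hand_eye"])
E
```

```text
barrel [0.49355984 0.27446892 0.03      ] [0.473272   0.40009922 0.03      ] [0.48341592 0.33728407 0.03      ] 0.12725787815628406 99.1734117624446
fin [ 0.56565112 -0.24110768  0.10208732] [ 0.56329876 -0.24385029  0.106     ] [ 0.56310365 -0.23171946  0.106     ]
plate [ 0.43320139 -0.19159165  0.012     ]
plate [ 0.48020619 -0.36439749  0.012     ]
plate [ 0.59404246 -0.3577218   0.012     ]
jar [ 0.45232153 -0.5461198   0.        ]
stamp [ 0.52953843 -0.56296485  0.        ]
bulb [0.67381542 0.39933338 0.        ]
[[ 4.28780506e-04 -9.56021501e-01 -2.93296275e-01  7.90390219e-02]
 [ 9.99999894e-01  4.59725386e-04 -3.65735761e-05 -5.71547817e-04]
 [ 1.69800868e-04 -2.93296228e-01  9.56021597e-01 -1.58715237e-01]
 [ 0.00000000e+00  0.00000000e+00  0.00000000e+00  1.00000000e+00]]
```

```bash
cat > plan.py <<'E'
from h import *
# plan: from commanded pose (measured) through waypoints [x,y,z,yaw]; prints one row per call (tool pointing down), in move units
def plan(wps,pos=None,yaw=None):
    s=arm.get_state();p=np.array(s["eef_pos"] if pos is None else pos);w=s["ee_rot"][2] if yaw is None else yaw
    for W in wps:
        q=np.array(W[:3]);dw=(W[3]-w+np.pi)%(2*np.pi)-np.pi if len(W)==4 else 0
        n=int(max(1,np.ceil(abs(dw)/.5-1e-6)))
        while True:
            ok=True;out=[];pp=p.copy();ww=w
            for i in range(n):
                R=Ro.from_euler("xyz",[np.pi,0,ww]).as_matrix()
                d=np.round(R.T@(p+(q-p)*(i+1)/n-pp)/.08,2);t=round(-(w+dw*(i+1)/n-ww)/.5,2)
                ok&=np.all(abs(d)<=1) and abs(t)<=1
                out.append([*(d+0),0,0,t]);pp=pp+R@d*.08;ww-=t*.5
            if ok:break
            n+=1
        for o in out:print([float(round(v,2)) for v in o])
        print("  ->",np.round(pp,3),round(ww,3));p=pp;w=ww
E
python3 - <<'E'
from plan import *
S=cam("scene");D=cam("side")
print("heap",tri([(S,298,195),(D,305,232)]),"bagbase near",onz(S,378,240,0),onz(S,347,225,0),onz(S,408,235,0))
plan([[.36,.42,.31,-1.2],[.45,.08,.32,-2.2],[.51,-.17,.28,-2.88]])
E
```

```text
heap [0.54361663 0.05661044 0.17956534] bagbase near [ 0.73144402 -0.12538926  0.        ] [0.72701115 0.00673772 0.        ] [ 0.822767   -0.18090659  0.        ]
[0.63, 0.5, -0.26, 0.0, 0.0, 0.43]
[0.72, 0.35, -0.27, 0.0, 0.0, 0.43]
[0.78, 0.19, -0.26, 0.0, 0.0, 0.43]
[0.8, 0.02, -0.26, 0.0, 0.0, 0.44]
  -> [0.36 0.42 0.31] -1.202
[0.87, 0.1, -0.03, 0.0, 0.0, 0.4]
[0.88, -0.08, -0.02, 0.0, 0.0, 0.4]
[0.84, -0.25, -0.03, 0.0, 0.0, 0.4]
[0.78, -0.41, -0.02, 0.0, 0.0, 0.4]
[0.67, -0.56, -0.03, 0.0, 0.0, 0.4]
  -> [0.45 0.08 0.32] -2.202
[0.52, -0.61, 0.13, 0.0, 0.0, 0.34]
[0.41, -0.7, 0.12, 0.0, 0.0, 0.34]
[0.29, -0.75, 0.13, 0.0, 0.0, 0.34]
[0.15, -0.79, 0.12, 0.0, 0.0, 0.34]
  -> [ 0.51 -0.17  0.28] -2.882
```

```bash
m(){ :; }
python3 -m handwheel '[[[0.63,0.5,-0.26,0,0,0.43,0],[0.63,0.5,-0.26,0,0,0.43,0]]]'
python3 -m handwheel '[[[0.72,0.35,-0.27,0,0,0.43,0],[0.72,0.35,-0.27,0,0,0.43,0]]]'
python3 -m handwheel '[[[0.78,0.19,-0.26,0,0,0.43,0],[0.78,0.19,-0.26,0,0,0.43,0]]]'
python3 -m handwheel '[[[0.8,0.02,-0.26,0,0,0.44,0],[0.8,0.02,-0.26,0,0,0.44,0]]]'
python3 -c "
from plan import *
print(arm.get_state()['t'])
plan([[.45,.08,.32,-2.2],[.51,-.17,.28,-2.88]])"
```

```text
t: 0.35
eef_pos: [0.2589, 0.5809, 0.2489]
ee_rot: [-3.14, 0.0, -0.556]
force: [-0.6, 0.4, -0.3]
width: 0.088
gripper_force: 0.0
t: 0.6
eef_pos: [0.2932, 0.527, 0.2707]
ee_rot: [-3.14, 0.001, -0.771]
force: [-0.5, -0.2, -0.2]
width: 0.0877
gripper_force: 0.0
t: 0.85
eef_pos: [0.3274, 0.473, 0.2912]
ee_rot: [-3.14, 0.001, -0.986]
force: [0.1, 0.8, -0.2]
width: 0.0877
gripper_force: 0.0
t: 1.1
eef_pos: [0.3615, 0.4192, 0.3117]
ee_rot: [-3.14, 0.001, -1.205]
force: [0.5, 0.6, -0.2]
width: 0.0875
gripper_force: 0.0
1.1
[0.87, 0.1, -0.02, 0.0, 0.0, 0.4]
[0.87, -0.08, -0.02, 0.0, 0.0, 0.4]
[0.84, -0.25, -0.02, 0.0, 0.0, 0.39]
[0.78, -0.41, -0.02, 0.0, 0.0, 0.4]
[0.68, -0.56, -0.02, 0.0, 0.0, 0.4]
  -> [0.45 0.08 0.32] -2.2
[0.52, -0.61, 0.12, 0.0, 0.0, 0.34]
[0.41, -0.69, 0.13, 0.0, 0.0, 0.34]
[0.29, -0.75, 0.12, 0.0, 0.0, 0.34]
[0.15, -0.78, 0.13, 0.0, 0.0, 0.34]
  -> [ 0.51 -0.17  0.28] -2.88
```

Tracking is accurate.

```bash
python3 -m handwheel '[[[0.87,0.1,-0.02,0,0,0.4,0],[0.87,0.1,-0.02,0,0,0.4,0]]]' >/dev/null
python3 -m handwheel '[[[0.87,-0.08,-0.02,0,0,0.4,0],[0.87,-0.08,-0.02,0,0,0.4,0]]]' >/dev/null
python3 -m handwheel '[[[0.84,-0.25,-0.02,0,0,0.39,0],[0.84,-0.25,-0.02,0,0,0.39,0]]]' >/dev/null
python3 -m handwheel '[[[0.78,-0.41,-0.02,0,0,0.4,0],[0.78,-0.41,-0.02,0,0,0.4,0]]]' >/dev/null
python3 -m handwheel '[[[0.68,-0.56,-0.02,0,0,0.4,0],[0.68,-0.56,-0.02,0,0,0.4,0]]]' 
python3 -m handwheel '[[[0.52,-0.61,0.12,0,0,0.34,0],[0.52,-0.61,0.12,0,0,0.34,0]]]' >/dev/null
python3 -m handwheel '[[[0.41,-0.69,0.13,0,0,0.34,0],[0.41,-0.69,0.13,0,0,0.34,0]]]' >/dev/null
python3 -m handwheel '[[[0.29,-0.75,0.12,0,0,0.34,0],[0.29,-0.75,0.12,0,0,0.34,0]]]' >/dev/null
python3 -m handwheel '[[[0.15,-0.78,0.13,0,0,0.34,0],[0.15,-0.78,0.13,0,0,0.34,0],[0.15,-0.78,0.13,0,0,0.34,0]]]'
python3 - <<'E'
from plan import *
s=arm.get_state();im=cams.grab_frame("wrist");cv2.imwrite("pics/w1.png",im)
print(s["eef_pos"],s["ee_rot"]);np.savez("w1.npz",p=s["eef_pos"],r=s["ee_rot"])
E
```

```text
t: 2.35
eef_pos: [0.4509, 0.0799, 0.3182]
ee_rot: [3.141, -0.0, -2.199]
force: [-0.1, 0.7, -0.3]
width: 0.0877
gripper_force: 0.0
t: 3.48
eef_pos: [0.5115, -0.1667, 0.2783]
ee_rot: [3.141, -0.0, -2.874]
force: [-0.0, 0.6, 0.5]
width: 0.0875
gripper_force: 0.0
[ 0.5115286  -0.16669039  0.27833269] [ 3.14123291e+00 -3.15402230e-04 -2.87351166e+00]
```

View pics/w1.png

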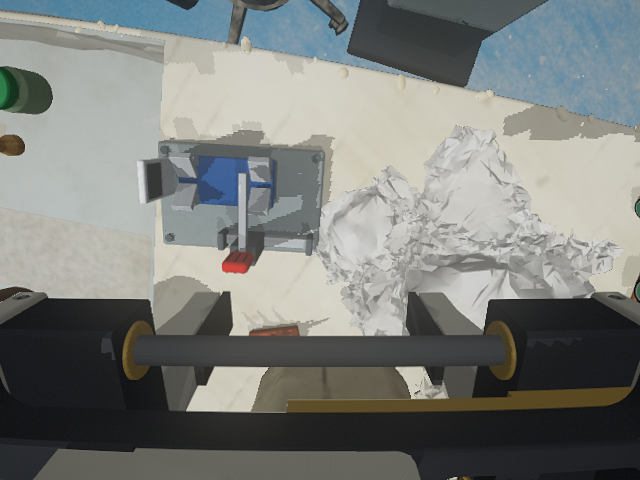

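The wrist view shows the plate with corners at about (160,141), (325,151), (318,256) and (164,246). The end plate is at left (150,180), the blade arm at (242,215) and the red fin at (237,262). I enlarge this area.

```bash
python3 - <<'E'
from h import *
im=cv2.imread("pics/w1.png");cv2.imwrite("pics/w1c.png",cv2.resize(im[130:280,135:335],None,fx=4,fy=4,interpolation=cv2.INTER_CUBIC))
E
```

```text
(no output)
```

View pics/w1c.png

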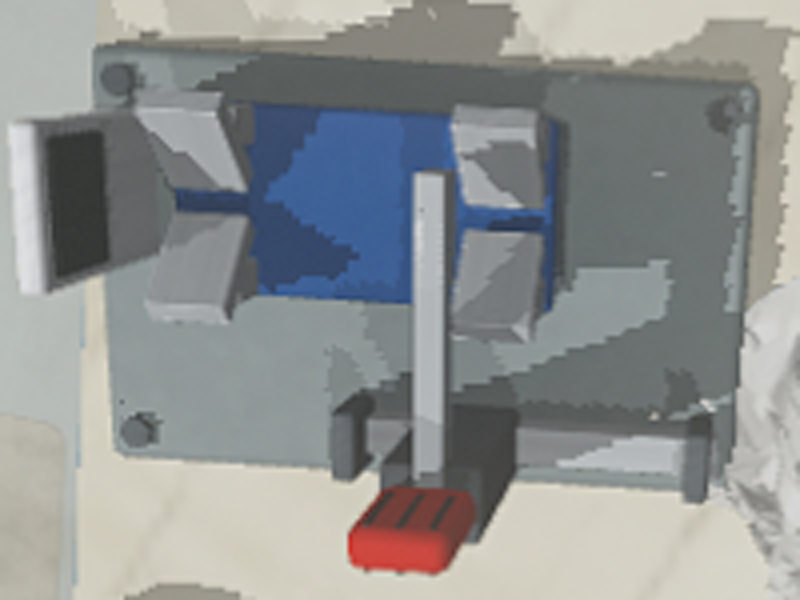

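```bash
python3 - <<'E'
from h import *
z=np.load("w1.npz");C=cam("wrist",dict(eef_pos=z["p"],ee_rot=z["r"]))
g=lambda u,v,h:onz(C,135+u/4,130+v/4,h)
TL,TR,BL=g(93,45,.012),g(757,82,.012),g(112,455,.012)
ey=(TR-TL);print("len",np.linalg.norm(ey),np.linalg.norm(BL-TL),"yawdeg",np.degrees(np.arctan2(ey[1],ey[0])),np.degrees(np.arctan2(*(BL-TL)[1::-1])))
print("centre plate",(TR+BL)/2)
f=g(399,553,.122);print("fin",f)
a,b=g(212,201,.047),g(502,220,.047);print("V",a,b,np.degrees(np.arctan2(*(b-a)[1::-1])))
# block outer edges at top z=.07
th=np.arctan2(ey[1],ey[0]);ex=np.array([np.sin(th),-np.cos(th),0]);eyu=np.array([np.cos(th),np.sin(th),0])
for n,p in dict(Lout=(135,105,.07),Rout=(545,112,.07),Rin=(450,108,.07),bladeIn=(413,172,.086),bladeOut=(445,172,.086),plateIn=(105,130,.086),fin=(399,553,.122),rail=(700,440,.03),Llow=(150,318,.07),Rlow=(530,340,.07)).items():
    X=g(*p);print(n,np.round([(X-TL)@ex*1e3,(X-TL)@eyu*1e3],1))
for q in [(a-TL),(b-TL)]:print("v",q@ex,q@eyu)
E
```

```text
len 0.19628560006963602 0.12637725195653282 yawdeg 101.89539185817198 10.876755499750454
centre plate [ 0.52362091 -0.26255056  0.012     ]
fin [ 0.567466   -0.23429577  0.122     ]
V [ 0.51098037 -0.31666205  0.047     ] [ 0.49505828 -0.23735029  0.047     ] 101.35142293953608
Lout [13.3 36. ]
Rout [  9.4 141.8]
Rin [  9.8 117.4]
bladeIn [ 25.  111.5]
bladeOut [ 24.5 119.4]
plateIn [18.7 34.8]
fin [111.9 115.6]
rail [105.  185.6]
Llow [68.9 36.9]
Rlow [ 69.  139.1]
v 0.03965579144684352 0.046675518028883034
v 0.04042379317804217 0.12756605098835916
```

```bash
python3 -c "
from plan import *
plan([[.567,-.235,.17,-2.939],[.567,-.235,.094,-2.939]])"
```

```text
[-0.22, -0.51, 0.68, 0.0, 0.0, 0.07]
[-0.24, -0.49, 0.68, 0.0, 0.0, 0.06]
  -> [ 0.567 -0.235  0.17 ] -2.938
[0.0, 0.0, 0.95, 0.0, 0.0, 0.0]
  -> [ 0.567 -0.235  0.094] -2.938
```

```bash
python3 -m handwheel '[[[-0.22,-0.51,0.68,0,0,0.07,0],[-0.22,-0.51,0.68,0,0,0.07,0]]]' >/dev/null
python3 -m handwheel '[[[-0.24,-0.49,0.68,0,0,0.06,0],[-0.24,-0.49,0.68,0,0,0.06,0],[-0.24,-0.49,0.68,0,0,0.06,0]]]'
python3 -m handwheel '[[[0,0,0.5,0,0,0,0],[0,0,0.95,0,0,0,0],[0,0,0.95,0,0,0,0],[0,0,0.95,0,0,0,0]]]'
python3 -m handwheel '[[[0,0,0,0,0,0,255],[0,0,0,0,0,0,255],[0,0,0,0,0,0,255],[0,0,0,0,0,0,255],[0,0,0,0,0,0,255]]]' 10
python3 -m handwheel '[[[0,0,0,0,0,0,255],[0,0,0,0,0,0,255],[0,0,0,0,0,0,255]]]'
python3 -c "
from plan import *
cv2.imwrite('pics/w2.png',cams.grab_frame('wrist'));print(arm.get_state()['moment'])"
```

```text
t: 4.15
eef_pos: [0.5667, -0.2357, 0.1704]
ee_rot: [-3.141, -0.0, -2.94]
force: [0.1, 0.9, 1.4]
width: 0.0877
gripper_force: 0.0
t: 4.65
eef_pos: [0.5678, -0.2363, 0.0966]
ee_rot: [-3.14, 0.003, -2.94]
force: [0.1, -0.1, -0.0]
width: 0.0879
gripper_force: 0.0
t: 5.28
eef_pos: [0.5663, -0.2366, 0.0937]
ee_rot: [3.142, -0.0, -2.942]
force: [0.0, 0.1, 0.9]
width: 0.0432
gripper_force: 0.0
t: 5.65
eef_pos: [0.5663, -0.2366, 0.0937]
ee_rot: [3.142, -0.0, -2.942]
force: [0.8, 0.6, -0.5]
width: 0.0259
gripper_force: 10.0
[-0.01630442 -0.16287181  0.07414922]
```

View pics/w2.png

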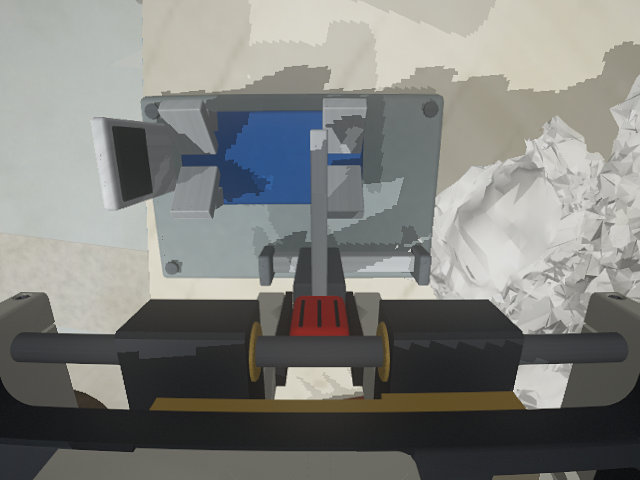

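The fin is gripped at 25.9 mm, centred in the picture at (320,315). Now I slide it along tool +y.

```bash
python3 -m handwheel '[[[0,0.15,0,0,0,0,255],[0,0.3,0,0,0,0,255],[0,0.43,0,0,0,0,255],[0,0.5,0,0,0,0,255],[0,0.5,0,0,0,0,255]]]' 20
python3 -m handwheel '[[[0,0.04,0,0,0,0,255],[0,0.07,0,0,0,0,255],[0,0.07,0,0,0,0,255]]]'
python3 -m handwheel '[[[0,0.03,0,0,0,0,255],[0,0.03,0,0,0,0,255]]]'
python3 -m handwheel '[[[0,0.03,0,0,0,0,255],[0,0.03,0,0,0,0,255]]]'
```

```text
t: 6.32
eef_pos: [0.5581, -0.1963, 0.0937]
ee_rot: [3.141, -0.0, -2.941]
force: [-1.0, 2.1, -1.7]
width: 0.0259
gripper_force: 20.0
t: 6.7
eef_pos: [0.5571, -0.1918, 0.0937]
ee_rot: [3.141, -0.0, -2.942]
force: [-0.3, -0.1, -2.6]
width: 0.0259
gripper_force: 20.0
t: 6.95
eef_pos: [0.5567, -0.1895, 0.0937]
ee_rot: [3.142, -0.0, -2.942]
force: [-0.2, -2.0, -2.8]
width: 0.0263
gripper_force: 20.0
t: 7.2
eef_pos: [0.5566, -0.1892, 0.0937]
ee_rot: [-3.139, -0.0, -2.942]
force: [3.2, -14.4, -8.0]
width: 0.026
gripper_force: 20.0
```

The slide travelled 48 mm and the force jumped to 14 N, so it is at the end stop. Now I release, rise and travel to the barrel.

```bash
python3 -m handwheel '[[[0,-0.03,0,0,0,0,0],[0,-0.03,0,0,0,0,0],[0,-0.03,0,0,0,0,0]]]'
python3 -m handwheel '[[[0,0,-0.5,0,0,0,0],[0,0,-1,0,0,0,0],[0,0,-1,0,0,0,0]]]'
python3 -c "
from plan import *
plan([[.50,-.15,.30,-2.6],[.45,.08,.32,-2.0],[.46,.30,.27,-1.41]])"
```

```text
t: 7.58
eef_pos: [0.5571, -0.1892, 0.094]
ee_rot: [3.142, 0.001, -2.942]
force: [-0.3, -0.7, 0.1]
width: 0.0503
gripper_force: 0.0
t: 7.95
eef_pos: [0.5591, -0.1894, 0.1776]
ee_rot: [-3.14, 0.007, -2.941]
force: [-0.1, 0.7, 0.1]
width: 0.0801
gripper_force: 0.0
[0.31, 0.32, -0.76, 0.0, 0.0, -0.34]
[0.26, 0.36, -0.77, 0.0, 0.0, -0.34]
  -> [ 0.5  -0.15  0.3 ] -2.601
[-0.32, 0.93, -0.08, 0.0, 0.0, -0.4]
[-0.49, 0.85, -0.09, 0.0, 0.0, -0.4]
[-0.65, 0.73, -0.08, 0.0, 0.0, -0.4]
  -> [0.45 0.08 0.32] -2.001
[-0.85, 0.34, 0.21, 0.0, 0.0, -0.39]
[-0.9, 0.18, 0.21, 0.0, 0.0, -0.4]
[-0.92, -0.01, 0.21, 0.0, 0.0, -0.39]
  -> [0.46 0.3  0.27] -1.411
```

```bash
python3 -m handwheel '[[[0.31,0.32,-0.76,0,0,-0.34,0],[0.31,0.32,-0.76,0,0,-0.34,0]]]' >/dev/null
python3 -m handwheel '[[[0.26,0.36,-0.77,0,0,-0.34,0],[0.26,0.36,-0.77,0,0,-0.34,0]]]' 
python3 -m handwheel '[[[-0.32,0.93,-0.08,0,0,-0.4,0],[-0.32,0.93,-0.08,0,0,-0.4,0]]]' >/dev/null
python3 -m handwheel '[[[-0.49,0.85,-0.09,0,0,-0.4,0],[-0.49,0.85,-0.09,0,0,-0.4,0]]]' >/dev/null
python3 -m handwheel '[[[-0.65,0.73,-0.08,0,0,-0.4,0],[-0.65,0.73,-0.08,0,0,-0.4,0]]]'
python3 -m handwheel '[[[-0.85,0.34,0.21,0,0,-0.39,0],[-0.85,0.34,0.21,0,0,-0.39,0]]]' >/dev/null
python3 -m handwheel '[[[-0.9,0.18,0.21,0,0,-0.4,0],[-0.9,0.18,0.21,0,0,-0.4,0]]]' >/dev/null
python3 -m handwheel '[[[-0.92,0,0.21,0,0,-0.39,0],[-0.92,0,0.21,0,0,-0.39,0],[-0.92,0,0.21,0,0,-0.39,0]]]'
python3 - <<'E'
from plan import *
s=arm.get_state();im=cams.grab_frame("wrist")
np.savez("w3.npz",p=s["eef_pos"],r=s["ee_rot"]);cv2.imwrite("pics/w3.png",im)
sc=cams.grab_frame("scene")
cv2.imwrite("pics/w3s.png",np.hstack([im[0:480,100:600],cv2.resize(sc[230:310,325:425],(300,480),interpolation=cv2.INTER_CUBIC)]))
E
```

```text
t: 8.45
eef_pos: [0.498, -0.1494, 0.2998]
ee_rot: [-3.138, 0.005, -2.599]
force: [0.2, 0.5, 0.3]
width: 0.0879
gripper_force: 0.0
t: 9.2
eef_pos: [0.4476, 0.0822, 0.3159]
ee_rot: [3.141, -0.0, -1.999]
force: [-0.2, -0.0, 0.2]
width: 0.0875
gripper_force: 0.0
t: 10.07
eef_pos: [0.4573, 0.2998, 0.265]
ee_rot: [3.14, -0.001, -1.414]
force: [-0.1, 0.2, 0.4]
width: 0.0879
gripper_force: 0.0
```

View pics/w3s.png

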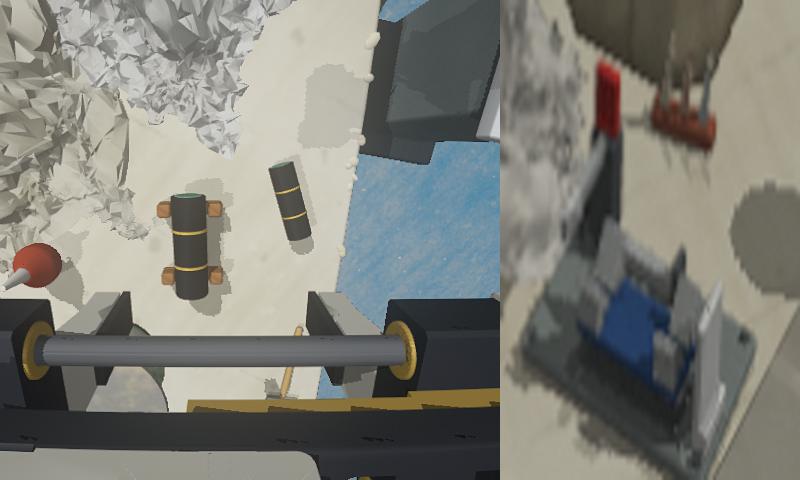

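The barrel is at wrist pixel (290,247): near cap centre (287.5,197), far top edge (291,298). The scene inset shows the slide at its stop, with the blade clear of the V. The trailer is at wrist (137,265).

```bash
python3 - <<'E'
from plan import *
z=np.load("w3.npz");C=cam("wrist",dict(eef_pos=z["p"],ee_rot=z["r"]))
a=onz(C,287.5,197,.03);b=onz(C,291,298,.05)
# bands: top line z=.05
b1=onz(C,290,232.5,.05);b2=onz(C,291,267.5,.05)
m=(a+b)/2;print(a,b,np.linalg.norm((a-b)[:2]),m,np.degrees(np.arctan2(*(b-a)[1::-1])),"bands",(b1+b2)/2)
sd=[onz(C,u,247,.035)for u in (271.5,308.5)];print(sd)
print("trailer base-ish",onz(C,137,265,.027))
yaw=np.arctan2(*(a-b)[1::-1]);print(yaw)
plan([[*m[:2],.12,yaw],[*m[:2],.013,yaw]])
E
```

```text
[0.49487444 0.28538092 0.03      ] [0.47412449 0.39869563 0.05      ] 0.11519888629553852 [0.48449947 0.34203827 0.04      ] 100.37691459228407 bands [0.48243095 0.34085233 0.05      ]
[array([0.50530973, 0.34512692, 0.035     ]), array([0.462833  , 0.33841872, 0.035     ])]
trailer base-ish [0.66648449 0.39619752 0.027     ]
-1.3896850009612947
[-0.24, -0.21, 0.91, 0.0, 0.0, -0.02]
[-0.24, -0.21, 0.91, 0.0, 0.0, -0.03]
  -> [0.484 0.342 0.12 ] -1.389
[0.0, 0.0, 0.67, 0.0, 0.0, 0.0]
[0.0, 0.0, 0.67, 0.0, 0.0, 0.0]
  -> [0.484 0.342 0.013] -1.389
```

```bash
python3 -m handwheel '[[[-0.24,-0.2,0.91,0,0,-0.02,0],[-0.24,-0.2,0.91,0,0,-0.02,0]]]' >/dev/null
python3 -m handwheel '[[[-0.22,-0.22,0.91,0,0,-0.02,0],[-0.22,-0.22,0.91,0,0,-0.02,0],[-0.22,-0.22,0.91,0,0,-0.02,0]]]'
python3 - <<'E'
from plan import *
z=np.load("w3.npz");C=cam("wrist",dict(eef_pos=z["p"],ee_rot=z["r"]))
for u,v in [(370,164),(384,165),(393,240),(410,237)]:
    X=onz(C,u,v,.013)-[.484,.340,0];R=Ro.from_euler("xyz",[np.pi,0,-1.40]).as_matrix();print(np.round(R.T@X,3))
plan([[.484,.340,.055,-1.40],[.484,.340,.013,-1.40]])
E
```

```text
t: 10.8
eef_pos: [0.4847, 0.3414, 0.1208]
ee_rot: [3.141, -0.001, -1.393]
force: [0.4, 0.4, 1.1]
width: 0.0874
gripper_force: 0.0
[ 0.09   0.093 -0.013]
[ 0.089  0.109 -0.013]
[-0.001  0.124 -0.013]
[ 0.002  0.145 -0.013]
[0.02, 0.01, 0.82, 0.0, 0.0, 0.01]
  -> [0.484 0.34  0.055] -1.398
[0.0, 0.0, 0.53, 0.0, 0.0, 0.0]
  -> [0.484 0.34  0.013] -1.398
```

Small barrel is well clear. Descend and grip.

```bash
python3 -m handwheel '[[[0.02,0.01,0.82,0,0,0.01,0],[0.02,0.01,0.82,0,0,0.01,0],[0.02,0.01,0.82,0,0,0.01,0]]]'
python3 -m handwheel '[[[0,0,0.3,0,0,0,0],[0,0,0.53,0,0,0,0],[0,0,0.53,0,0,0,0]]]'
python3 -m handwheel '[[[0,0,0,0,0,0,255],[0,0,0,0,0,0,255],[0,0,0,0,0,0,255],[0,0,0,0,0,0,255],[0,0,0,0,0,0,255]]]' 10
python3 -m handwheel '[[[0,0,0,0,0,0,255],[0,0,0,0,0,0,255]]]' 40
```

```text
t: 11.18
eef_pos: [0.4849, 0.341, 0.0573]
ee_rot: [-3.139, 0.001, -1.396]
force: [1.2, -0.0, 0.1]
width: 0.0875
gripper_force: 0.0
t: 11.55
eef_pos: [0.4845, 0.3409, 0.0139]
ee_rot: [-3.14, 0.001, -1.396]
force: [0.4, -0.2, 1.1]
width: 0.0873
gripper_force: 0.0
t: 12.18
eef_pos: [0.4838, 0.3403, 0.0122]
ee_rot: [-3.142, -0.0, -1.397]
force: [0.1, -0.6, 0.3]
width: 0.0436
gripper_force: 0.0
t: 12.42
eef_pos: [0.4839, 0.3404, 0.0122]
ee_rot: [-3.141, 0.0, -1.397]
force: [0.1, 0.3, 1.5]
width: 0.0395
gripper_force: 40.0
```

```bash
python3 -m handwheel '[[[0,0,-0.3,0,0,0,255],[0,0,-0.6,0,0,0,255],[0,0,-1,0,0,0,255],[0,0,-1,0,0,0,255]]]' 40
python3 -c "
from plan import *
plan([[.45,.20,.29,-1.38],[.45,-.05,.31,-1.368],[.497,-.25,.25,-1.368]])"
```

```text
t: 12.92
eef_pos: [0.4846, 0.3412, 0.0942]
ee_rot: [-3.139, 0.002, -1.397]
force: [0.1, 0.7, -2.7]
width: 0.0394
gripper_force: 40.0
[0.55, 0.24, -0.82, 0.0, 0.0, -0.01]
[0.56, 0.25, -0.81, 0.0, 0.0, -0.01]
[0.55, 0.25, -0.82, 0.0, 0.0, -0.01]
  -> [0.45 0.2  0.29] -1.382
[0.77, 0.15, -0.06, 0.0, 0.0, -0.01]
[0.76, 0.15, -0.06, 0.0, 0.0, -0.0]
[0.77, 0.15, -0.07, 0.0, 0.0, -0.01]
[0.77, 0.15, -0.06, 0.0, 0.0, -0.01]
  -> [ 0.45 -0.05  0.31] -1.367
[0.85, -0.02, 0.25, 0.0, 0.0, 0.0]
[0.86, -0.02, 0.25, 0.0, 0.0, 0.0]
[0.85, -0.02, 0.25, 0.0, 0.0, 0.0]
  -> [ 0.497 -0.25   0.25 ] -1.367
```

```bash
python3 -m handwheel '[[[0.55,0.24,-0.82,0,0,-0.01,255],[0.55,0.24,-0.82,0,0,-0.01,255]]]' >/dev/null
python3 -m handwheel '[[[0.56,0.25,-0.81,0,0,-0.01,255],[0.56,0.25,-0.81,0,0,-0.01,255]]]' >/dev/null
python3 -m handwheel '[[[0.55,0.25,-0.82,0,0,-0.01,255],[0.55,0.25,-0.82,0,0,-0.01,255]]]'
python3 -m handwheel '[[[0.77,0.15,-0.06,0,0,-0.01,255],[0.77,0.15,-0.06,0,0,-0.01,255]]]' >/dev/null
python3 -m handwheel '[[[0.76,0.15,-0.06,0,0,0,255],[0.76,0.15,-0.06,0,0,0,255]]]' >/dev/null
python3 -m handwheel '[[[0.77,0.15,-0.07,0,0,-0.01,255],[0.77,0.15,-0.07,0,0,-0.01,255]]]' >/dev/null
python3 -m handwheel '[[[0.77,0.15,-0.06,0,0,-0.01,255],[0.77,0.15,-0.06,0,0,-0.01,255]]]'
python3 -m handwheel '[[[0.85,-0.02,0.25,0,0,0,255],[0.85,-0.02,0.25,0,0,0,255]]]' >/dev/null
python3 -m handwheel '[[[0.86,-0.02,0.25,0,0,0,255],[0.86,-0.02,0.25,0,0,0,255]]]' >/dev/null
python3 -m handwheel '[[[0.85,-0.02,0.25,0,0,0,255],[0.85,-0.02,0.25,0,0,0,255],[0.85,-0.02,0.25,0,0,0,255]]]'
python3 - <<'E'
from plan import *
s=arm.get_state();im=cams.grab_frame("wrist");np.savez("w4.npz",p=s["eef_pos"],r=s["ee_rot"]);cv2.imwrite("pics/w4.png",im)
C=cam("wrist",s)
o=np.array([.5028,-.2757,0]);th=np.radians(101.6);ex=np.array([np.sin(th),-np.cos(th),0]);ey=np.array([np.cos(th),np.sin(th),0]);ez=np.array([0,0,1])
P=[o+x*ex*1e-3+y*ey*1e-3+z*ez*1e-3 for x,y,z in [(25,-52,70),(-25,-52,70),(25,52,70),(-25,52,70),(25,-30,70),(-25,-30,70),(0,-68,86),(0,72,86),(-30,-68,86),(30,-68,86)]]
pp=proj(C,P);v=im.copy()
for q in pp: cv2.circle(v,tuple(int(round(k)) for k in q),2,(0,255,255),-1)
print(np.round(pp).tolist());cv2.imwrite("pics/w4v.png",v)
E
```

```text
t: 13.68
eef_pos: [0.4494, 0.1984, 0.29]
ee_rot: [-3.139, 0.002, -1.383]
force: [1.0, 0.4, -2.6]
width: 0.0389
gripper_force: 40.0
t: 14.68
eef_pos: [0.4495, -0.0529, 0.3071]
ee_rot: [3.14, -0.0, -1.37]
force: [-0.3, 0.4, -3.1]
width: 0.0388
gripper_force: 40.0
t: 15.55
eef_pos: [0.4959, -0.25, 0.2472]
ee_rot: [3.14, 0.001, -1.367]
force: [-0.3, 0.1, -2.6]
width: 0.0389
gripper_force: 40.0
[[290.0, 143.0], [344.0, 143.0], [292.0, 250.0], [342.0, 250.0], [290.0, 167.0], [343.0, 167.0], [317.0, 124.0], [317.0, 275.0], [351.0, 124.0], [282.0, 124.0]]
```

View pics/w4v.png

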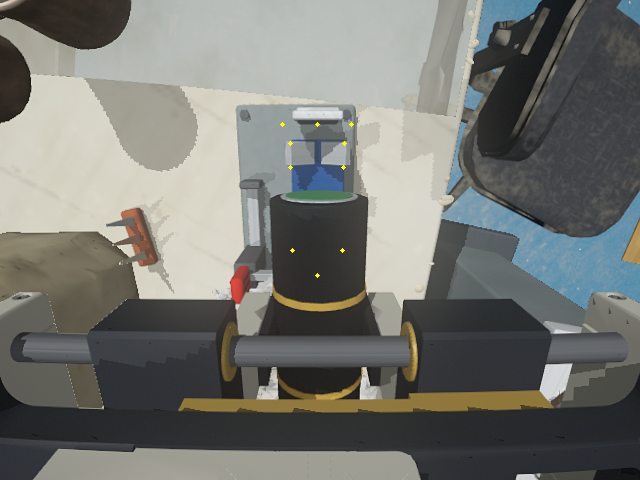

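V blocks are seen at x 287–349, y 140–165, against a prediction of 290–344, 143–167, so the fixture estimate is good to about 2 mm. Now I check where the barrel sits in the gripper from its cap at (319,196).

```bash
python3 - <<'E'
from plan import *
z=np.load("w4.npz");C=cam("wrist",dict(eef_pos=z["p"],ee_rot=z["r"]));R=Ro.from_euler("xyz",z["r"]).as_matrix()
for zz in (-.018,-.038,):
  print(zz,[np.round(proj(C,z["p"]+R@np.array([x,0,zz]))[0],1).tolist() for x in (.056,.06,.064)])
plan([[.5030,-.2765,.13,-1.368],[.5030,-.2765,.075,-1.368]])
E
```

```text
-0.018 [[318.4, 201.3], [318.4, 191.3], [318.4, 181.3]]
-0.038 [[318.3, 210.5], [318.3, 199.1], [318.3, 187.5]]
[0.17, -0.01, 0.74, 0.0, 0.0, 0.0]
[0.18, -0.01, 0.73, 0.0, 0.0, 0.0]
  -> [ 0.503 -0.277  0.13 ] -1.367
[0.0, 0.0, 0.69, 0.0, 0.0, 0.0]
  -> [ 0.503 -0.277  0.075] -1.367
```

```bash
python3 -m handwheel '[[[0.19,-0.01,0.74,0,0,0,255],[0.19,-0.01,0.74,0,0,0,255]]]' >/dev/null
python3 -m handwheel '[[[0.19,-0.01,0.73,0,0,0,255],[0.19,-0.01,0.73,0,0,0,255],[0.19,-0.01,0.73,0,0,0,255]]]'
python3 -m handwheel '[[[0,0,0.3,0,0,0,255],[0,0,0.6,0,0,0,255],[0,0,0.62,0,0,0,255],[0,0,0.62,0,0,0,255]]]'
python3 - <<'E'
from plan import *
a=cams.grab_frame("scene");b=cams.grab_frame("side")
f=lambda im,x,y,w,h,k:cv2.resize(im[y:y+h,x:x+w],None,fx=k,fy=k,interpolation=cv2.INTER_CUBIC)
cv2.imwrite("pics/c4.png",np.hstack([f(a,330,220,80,100,5),f(b,300,180,80,100,5)]));print(arm.get_state())
E
```

```text
t: 16.23
eef_pos: [0.505, -0.28, 0.1332]
ee_rot: [-3.139, -0.002, -1.365]
force: [0.4, 0.1, -1.7]
width: 0.0394
gripper_force: 40.0
t: 16.73
eef_pos: [0.5049, -0.2804, 0.0833]
ee_rot: [-3.139, -0.002, -1.366]
force: [-0.1, 0.4, -2.6]
width: 0.0392
gripper_force: 40.0
{'t': 16.825, 'q': array([-1.68266777e-01,  3.31253311e-01, -3.91752510e-01,  5.16508480e-04,
       -8.44650166e-01,  3.72479099e-01]), 'qd': array([-0.0032208 ,  0.00678886, -0.00705397, -0.00159283,  0.00493668,
        0.00067753]), 'joint_efforts': array([ 5.50483377e-02, -5.13398302e+01,  2.42393696e+01,  5.91628343e+00,
        4.80460015e-02, -4.06484629e-03]), 'eef_pos': array([ 0.50469035, -0.28042905,  0.08299248]), 'ee_rot': array([-3.13880866e+00, -1.50355628e-03, -1.36624375e+00]), 'force': array([ 0.31167046,  0.5609436 , -2.84483765]), 'moment': array([0.11545766, 0.05487521, 0.02139457]), 'gripper_force': 39.99939143657684, 'width': 0.03912678497021468}
```

View pics/c4.png

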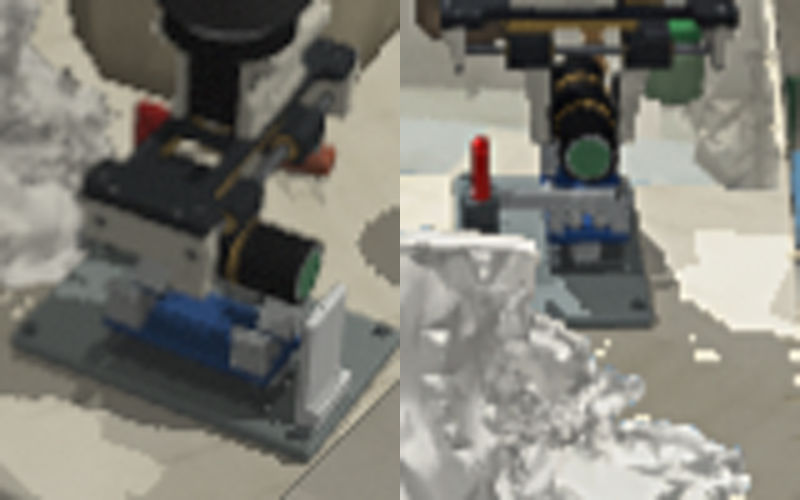

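The barrel hovers over the V: in the side view its cap (590,158) is centred over the V, and in the scene view its end (310,270) is clear of the end plate at (325,350). I correct 2 mm and lower it.

```bash
python3 -m handwheel '[[[-0.03,0.015,0.1,0,0,0,255],[-0.03,0.015,0.2,0,0,0,255],[-0.03,0.015,0.24,0,0,0,255],[-0.03,0.015,0.24,0,0,0,255]]]' 45
python3 -m handwheel '[[[0,0,0.04,0,0,0,255],[0,0,0.06,0,0,0,255],[0,0,0.06,0,0,0,255]]]'
python3 -m handwheel '[[[0,0,0.03,0,0,0,255],[0,0,0.06,0,0,0,255],[0,0,0.06,0,0,0,255]]]'
python3 -c "
from h import *
print(arm.get_state()['moment'])"
```

```text
t: 17.32
eef_pos: [0.5014, -0.2781, 0.0612]
ee_rot: [3.141, 0.0, -1.367]
force: [-0.9, 0.0, -3.3]
width: 0.0395
gripper_force: 45.0
t: 17.7
eef_pos: [0.5016, -0.2782, 0.0568]
ee_rot: [3.141, 0.0, -1.367]
force: [-0.0, 0.2, -2.7]
width: 0.0386
gripper_force: 45.0
t: 18.08
eef_pos: [0.5023, -0.2783, 0.0526]
ee_rot: [-3.141, -0.001, -1.367]
force: [-0.2, 1.2, 4.4]
width: 0.0391
gripper_force: 45.0
[ 0.57301841 -0.01783167 -0.04550973]
```

```bash
python3 -m handwheel '[[[0,0,0.03,0,0,0,255],[0,0,0.05,0,0,0,255],[0,0,0.05,0,0,0,255],[0,0,0.05,0,0,0,255]]]'
python3 - <<'E'
from h import *
for i in range(2):
    s=arm.get_state();print(s["eef_pos"],s["ee_rot"],s["force"],s["moment"])
    w=cams.grab_frame("wrist")
b=cams.grab_frame("side");a=cams.grab_frame("scene")
f=lambda im,x,y,w,h,k:cv2.resize(im[y:y+h,x:x+w],None,fx=k,fy=k,interpolation=cv2.INTER_CUBIC)
cv2.imwrite("pics/c5.png",np.hstack([f(a,340,255,60,60,6.67),f(b,310,195,60,60,6.67)]))
E
```

```text
t: 18.58
eef_pos: [0.5025, -0.2783, 0.049]
ee_rot: [-3.14, -0.001, -1.366]
force: [-1.4, 2.2, 6.8]
width: 0.0393
gripper_force: 45.0
[ 0.50245548 -0.27827408  0.04903097] [-3.14019764e+00 -8.04653599e-04 -1.36641498e+00] [-1.3952825   2.21561217  6.80996352] [ 0.79074305  0.2345979  -0.06089769]
[ 0.50242452 -0.27826963  0.04901193] [-3.14024342e+00 -7.78665080e-04 -1.36646123e+00] [-0.14730677  1.69450535  7.05787776] [ 0.83732926  0.20135568 -0.00925713]
```

View pics/c5.png

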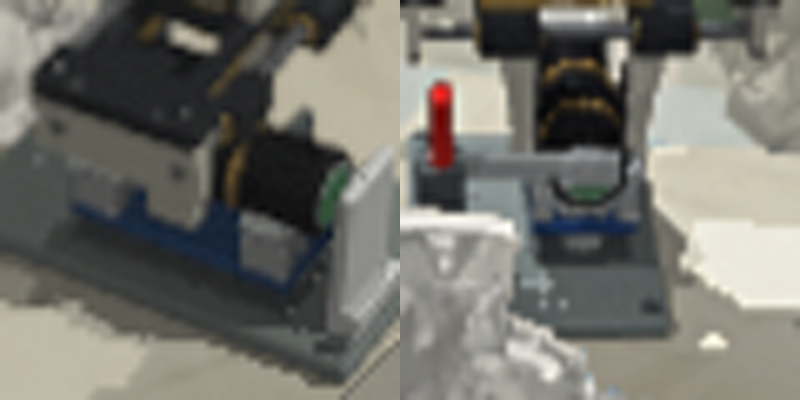

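```bash
cat > smp.py <<'E'
from h import *
L=[]
for i in range(5):
    cams.grab_frame("side");s=arm.get_state();L.append([*s["eef_pos"],*s["ee_rot"],*s["force"],*s["moment"]])
L=np.array(L);L[:,3]%=2*np.pi;m=L.mean(0)
print("pos",m[:3].round(4),"rot",m[3:6].round(4),"F",m[6:9].round(2),"M",m[9:].round(3),"sd",L.std(0)[6:].round(2),s["t"])
E
python3 smp.py
python3 -m handwheel '[[[0,0,0,0,-0.02,0,255],[0,0,0,0,-0.02,0,255]]]'
python3 smp.py
```

```text
pos [ 0.5025 -0.2783  0.0491] rot [ 3.1430e+00 -8.0000e-04 -1.3664e+00] F [-0.42  1.91  7.19] M [ 0.834  0.195 -0.062] sd [0.31 0.72 0.53 0.02 0.04 0.03] 19.025
t: 19.27
eef_pos: [0.5025, -0.2782, 0.049]
ee_rot: [-3.14, 0.01, -1.367]
force: [-1.0, 3.7, 7.5]
width: 0.0391
gripper_force: 45.0
pos [ 0.5025 -0.2782  0.049 ] rot [ 3.143   0.0093 -1.3665] F [-0.73  2.82  6.68] M [ 1.039  0.166 -0.07 ] sd [0.84 0.51 0.37 0.06 0.03 0.04] 19.525
```

```bash
python3 -m handwheel '[[[-0.005,0,0,0,0.02,0,255],[-0.005,0,0,0,0.02,0,255]]]' >/dev/null
python3 smp.py
python3 -m handwheel '[[[0,0,0.03,0,0,0,255],[0,0,0.05,0,0,0,255],[0,0,0.05,0,0,0,255]]]'
python3 smp.py
```

```text
pos [ 0.5026 -0.2782  0.0492] rot [ 3.1434e+00 -1.4000e-03 -1.3662e+00] F [-0.23  0.38  6.87] M [ 0.251  0.094 -0.103] sd [0.43 0.46 0.23 0.06 0.02 0.03] 20.025
t: 20.4
eef_pos: [0.5029, -0.2782, 0.0455]
ee_rot: [-3.139, -0.001, -1.366]
force: [-0.4, 1.7, 10.1]
width: 0.0391
gripper_force: 45.0
pos [ 0.5029 -0.2782  0.0455] rot [ 3.1439e+00 -1.5000e-03 -1.3662e+00] F [-0.56  1.56  9.92] M [ 0.613  0.201 -0.1  ] sd [0.43 0.62 0.38 0.03 0.01 0.04] 20.65
```

```bash
python3 -m handwheel '[[[-0.003,0,0.006,0,0,0,255],[-0.003,0,0.006,0,0,0,255],[-0.003,0,0.006,0,0,0,255],[-0.003,0,0.006,0,0,0,255]]]'
python3 smp.py
python3 -c "
from h import *
a=cv2.imread('pics/scene0.png').astype(int);b=cams.grab_frame('scene').astype(int)
for n,(x,y,w,h) in dict(jarstamp=(420,310,50,45),trailer=(245,170,30,30)).items(): print(n,abs(a-b)[y:y+h,x:x+w].mean())"
```

```text
t: 21.15
eef_pos: [0.5031, -0.2781, 0.0452]
ee_rot: [-3.139, -0.002, -1.366]
force: [-0.3, 0.4, 10.2]
width: 0.039
gripper_force: 45.0
pos [ 0.5031 -0.2781  0.0452] rot [ 3.1443e+00 -1.9000e-03 -1.3661e+00] F [-0.36  0.69 10.2 ] M [ 0.365  0.144 -0.092] sd [0.65 0.43 0.46 0.03 0.03 0.03] 21.4
jarstamp 14.748740740740741
trailer 15.120740740740741
```

```bash
python3 -c "
from h import *
a=cv2.imread('pics/scene0.png');b=cams.grab_frame('scene')
for n,(x,y,w,h) in dict(jar=(415,310,30,45),stamp=(445,310,22,32),trailer=(243,168,32,32),mugs=(480,230,60,60),drawer=(240,100,60,50)).items():
    p=a[y:y+h,x:x+w];r=cv2.matchTemplate(b[y-10:y+h+10,x-10:x+w+10],p,cv2.TM_CCOEFF_NORMED);_,m,_,l=cv2.minMaxLoc(r);print(n,round(m,3),l[0]-10,l[1]-10,p.mean().round(),b[y:y+h,x:x+w].mean().round())"
```

```text
jar 1.0 0 0 102.0 116.0
stamp 0.999 0 0 114.0 129.0
trailer 0.999 0 0 117.0 132.0
mugs 0.999 0 0 75.0 85.0
drawer 0.075 0 0 66.0 56.0
```

Only the brightness changed. The bystanders have not moved, and the press holds at about 10 mm. Handing in.

```bash
python3 -c "
from station import arm
print(arm.job_done())"
```

```text
the job is handed in; nothing more can be done
None
```

I handed the job in at about 21.5 s, with no verdict returned: the slide is at its end stop, and the barrel lies in the V, gripped and pressing the cradle down about 10 mm (estimated from arm height and spring force). The jar, stamp and trailer have not moved.

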